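Lock the banding wheel

TASK

A fresh casting stands on the banding wheel and the wheel must be locked before carving. With the fingertips, push one of the upright black pins round until either slot of the disc under the wheel head lines up with the steel lock bar, then push the bar in by its red thumb tab until it is fully home, with the tab up against the guide and the nose in the slot. Push only: pinch and lift nothing, do not touch the casting or let it shift on the wheel, and leave the things on the bench where they are.

Things in the scene. Friction and masses are not known exactly. Their poses are not given: they have to be found in the camera images.
- banding_wheel: Cast grey banding wheel (turntable), fixed to the bench. Origin on the wheel's axis at bench height, z up; its x axis is level and points from the wheel's axis outward along the lock bar. r below means distance from the wheel's axis. Round head of radius 97 mm, its flat top at z 101 mm.
- bar_guide (a point): Outer end of the guide in which the lock bar slides: mid-width, at r 194 mm and bar height z 82 mm; axes as the wheel's. The guide, under a steel cover plate, lies at r 146 to 194 mm, 34 mm wide, top (screw heads) at z 97 mm; its floor at z 77 mm goes on under the bar to r 212 mm. Its grey bracket's foot covers r 71 to 221 mm, 52 mm wide.
- banding_wheel_head (a joint): Turning angle of the wheel head with the locking disc, rad, counter-clockwise positive seen from above, no stops. At 0 and pi (every half turn) a slot faces the lock bar. It turns easily (friction 0.01 N m, damping 0.05 N m s) and runs on a few degrees if pushed fast.
- locking_disc (a point): Aluminium locking disc, radius 128 mm, z 78 to 87 mm, fixed under the wheel head and standing out 31 mm round it. Origin on the wheel's axis at bench height; two opposite slots along its +x and -x axis. Each slot is 17 mm wide, runs from the rim in to r 98 mm, has a mouth chamfered by 3.5 mm and red paint along both sides.
- pin_1 (a point): Upright black turning pin 1 of 4 on the disc, 12 mm in diameter, top at z 132 mm (steel foot 18 mm across up to z 91 mm). The point is on the pin's axis at r 113 mm and z 110 mm; seen from above the pin stands 45 degrees counter-clockwise from the disc's x axis. Push it sideways, round the wheel.
- pin_2 (a point): Upright black turning pin 2 of 4 on the disc, 12 mm in diameter, top at z 132 mm (steel foot 18 mm across up to z 91 mm). The point is on the pin's axis at r 113 mm and z 110 mm; seen from above the pin stands 135 degrees counter-clockwise from the disc's x axis. Push it sideways, round the wheel.
- pin_3 (a point): Upright black turning pin 3 of 4 on the disc, 12 mm in diameter, top at z 132 mm (steel foot 18 mm across up to z 91 mm). The point is on the pin's axis at r 113 mm and z 110 mm; seen from above the pin stands 225 degrees counter-clockwise from the disc's x axis. Push it sideways, round the wheel.
- pin_4 (a point): Upright black turning pin 4 of 4 on the disc, 12 mm in diameter, top at z 132 mm (steel foot 18 mm across up to z 91 mm). The point is on the pin's axis at r 113 mm and z 110 mm; seen from above the pin stands 315 degrees counter-clockwise from the disc's x axis. Push it sideways, round the wheel.
- bar_tab (a point): Red upright thumb tab at the lock bar's outer end: 6 mm thick along the bar, 32 mm wide, z 77 to 122 mm. The point is mid-thickness, at z 107 mm; x axis along the bar, outward. Starts at r 229 to 239 mm; fully home at r 197 mm, its inner face on the guide's end. Push its outer face toward the wheel's axis; the bar slides with about 1 N of friction.
- bar_nose (a point): Pointed tip of the lock bar (loose steel bar 14 mm wide, 10 mm high, z 77 to 87 mm, 1 mm play each side in the guide), 95 mm inward of the tab. At the start at r 134 to 144 mm, clear of the disc; fully home at r 102 mm in the slot. A 90 degree point 7 mm long: it draws the disc into line when a slot is within about 4 mm at the rim.
- casting: White plaster casting with three nubs, 68 x 83 x 28 mm, loose on the middle of the wheel head; origin at the centre of its underside (z 101 mm). Not to be touched.
- glaze_jar: Glass glaze jar, 96 mm across, 153 mm high, bystander; origin at the centre of its underside.
- plaster_block: White plaster block 65 x 102 x 35 mm, bystander; origin at the centre of its underside.
- sanding_block: Dark sanding block 53 x 87 x 28 mm, bystander; origin at the centre of its underside.
There are look-alikes about, which are no part of the job. Leave any green look-alike of the part that bears bar_tab alone.

How it is judged:
By the outcome, as a careful person would: the job done as asked, in the order asked, and still so for the second after the job is handed in, with the robot touching nothing.
It also fails if it takes over 51 s, if anything falls off the work surface, if the arm or the gripper's body presses on something with over 40 N, if the wrist force passes 120 N, or if a joint passes its speed limit or range.

ROBOT

A 6-joint arm with a two-finger parallel gripper is mounted at the origin on the work surface; the furniture and walls round the work are solid. World frame = base frame: x ahead of the robot, y to its left, z up, the work surface at z = 0. Lengths are in m, angles in rad, forces in N, time in s.
With the tool pointing down it reaches from about 0.35 to 0.85 m from the base axis. Payload 8.1 kg.
Tool frame: the origin (TCP) lies on the centre line of the jaws, within the pads' length; the fingertips stand 17 mm ahead of it and the grasp point (between the pads) lies 2 mm behind it; x points along the fingers, z is the direction in which the jaws open and shut, and the axes are right-handed (so a half turn about x gives the same grasp; the last joint's range is limited). The gripper opens to 93 mm and grips with 3 to 60 N. Pads are 15 mm wide; open, the fingers measure 128 mm over their backs; the gripper's body (75 mm by 188 mm) begins 65 mm behind the grasp point.
Start: joints at [-1.323, 0.13, 1.488, -0, 1.523, -0.085], TCP at [0.196, -0.567, 0.236] pointing down, gripper open.
Joint ranges: [-2.96, 2.96], [-0.89, 2.26], [0.02, 2.5], [-1.34, 4.48], [0, 2.73], [-2.66, 2.66]. Speed limits (rad/s): [2.39, 2.39, 2.79, 3.14, 3.14, 3.14].

INTERFACE

Orientations are given as a rotation vector (axis times angle).
In Python, from plant import telemetry, optics, workorder gives the robot as it stands.
- The arm moves only by the shell command python3 -m inch 'ROWS' [FORCE]. ROWS is JSON, a list that holds one entry, the list of rows, each a list of 7 numbers: the shift along the tool's x, y, z in m, then the turn, a rotation vector about the tool's x, y, z in rad, then the opening, from 0 (shut) to 1 (fully open). In form: [[[tx, ty, tz, ax, ay, az, grip], ...]]. A call has 1 to 20 rows; each row shifts and turns the pose as measured when the row begins, along the tool's axes as they then stand; what a row does not reach is not made up. A row lasts 1/10 s, in which the tool goes at most 50 mm and 8.59 degrees, less where a joint would pass 70% of its speed; a pose out of reach is approached as far as the arm can. A call is refused whole if a number of a shift passes 0.05 or a number of a turn 0.15, either way. A call with a gripper value outside its range is refused whole. The fingers move at their own pace and stop on an object; FORCE is the grip in N (left out, the last holds). Time passes only in rows, so rows that do not move let the fingers close. It gives the time, the measured TCP pose, the force and the opening at its end, in the units of the state.
- telemetry.read_state(): the state, without advancing time (a new reading comes with each control period).
- optics.read_camera(name): name is "side" or "top" or "wrist"; returns a dict with "frame" (400x640x3 uint8, blue, green, red), "fx", "fy", "cx", "cy" (pixels), "rvec" (rotation vector, rad) and "tvec" (3), from world to camera coordinates, as OpenCV has them. Camera axes: x right, y down, z forward; pixel columns grow to the right and rows downward; lengths in m; the calibration is good to about 2 mm. The wrist camera is an equidistant fisheye: a pixel r from the principal point sees the ray r / f radians off the axis. A picture is of the moment at which its call begins. There is no depth.
- workorder.close_job(): hands the job in, once; it reports no verdict.
The state is a dict: "t": time; "q": joint angles; "dq": joint speeds; "joint_torque": joint torques, N m; "tool_pos": TCP position; "orientation": TCP orientation; "force": force on the tool from outside, world axes, zero at the start; "wrist_torque": the same for the moment, N m; "opening": finger opening in m.
Only numpy, scipy, OpenCV 4.12 (cv2) and the standard library are available. Lean on these libraries where they do the work, as an engineer would, in place of code of your own. Each camera call takes 0.05 s, during which the arm holds its last target. There are 200 camera calls.

## Working session

There is one attempt and no reset: what is moved stays moved. The work goes in short steps, Python scripts to look and compute and a shell command to move; the robot and the scene stay as the last step left them, time stands still between calls to the robot, and variables do not carry over. Pictures are saved under pics/ and viewed, on a budget of 10 in all, crops included, one or two more only if the job needs it, and the job is handed in when it is done.

```bash
mkdir -p pics; cat > h.py <<'E'
import numpy as np,cv2
from plant import telemetry,optics,workorder
from scipy.spatial.transform import Rotation as R
def snap(n,f):
    c=optics.read_camera(n); cv2.imwrite('pics/'+f+'.png',c['frame']); np.savez('pics/'+f+'.npz',**{k:v for k,v in c.items()}); return c
def load(f): return dict(np.load('pics/'+f+'.npz'))
def ray(c,u,v):
    M=R.from_rotvec(c['rvec']).as_matrix(); return -M.T@c['tvec'], M.T@np.array([(u-c['cx'])/c['fx'],(v-c['cy'])/c['fy'],1])
def atz(c,u,v,z):
    o,d=ray(c,u,v); return o+d*(z-o[2])/d[2]
def proj(c,P):
    return cv2.projectPoints(np.array(P,float).reshape(-1,3),c['rvec'],c['tvec'],np.array([[c['fx'],0,c['cx']],[0,c['fy'],c['cy']],[0,0,1.]]),None)[0].reshape(-1,2)
E
python3 - <<'E'
from h import *
a=snap('top','top0');b=snap('side','side0')
for c in(a,b): print(c['fx'],c['cx'],c['cy'],ray(c,320,200))
s=telemetry.read_state();print(s)
print(R.from_rotvec(s['orientation']).as_matrix().round(3))
E
```

```text
435.1161494454681 311.3615908358603 196.71634306026118 (array([ 0.39355483, -0.05307974,  1.07971943]), array([ 0.08623743, -0.04855853, -0.99531717]))
474.5175220729943 322.4147891842693 205.61873536595945 (array([0.06872677, 0.80940678, 0.57558682]), array([ 0.41326918, -0.80099664, -0.43333483]))
{'t': 0.1, 'q': array([-1.32338345e+00,  1.31072465e-01,  1.48917055e+00, -1.34852176e-05,
        1.52302385e+00, -8.53925851e-02]), 'dq': array([ 3.57612789e-04,  8.15710999e-06, -3.88336504e-04, -2.65454506e-04,
        2.60528228e-04,  2.18563082e-03]), 'joint_torque': array([ 1.03239487e-03, -5.61340284e+01, -4.93098342e+01,  7.70116900e-02,
        2.90112826e-02, -6.23576352e-05]), 'tool_pos': array([ 0.19591675, -0.56658967,  0.23470012]), 'orientation': array([ 0.9617057 ,  1.34978043, -0.95992736]), 'force': array([-0.51115569,  0.28869488,  0.2490631 ]), 'wrist_torque': array([-0.04946853,  0.00223963,  0.04908443]), 'opening': 0.09305604593268055}
[[-0.     0.945  0.327]
 [ 0.002  0.327 -0.945]
 [-1.     0.    -0.002]]
```

View pics/top0.png

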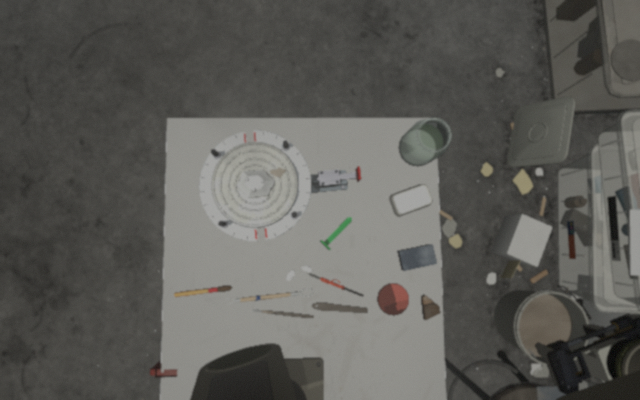

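View pics/side0.png

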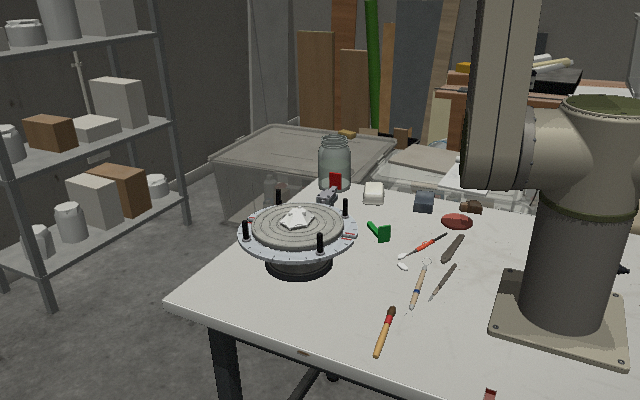

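The top view shows the wheel at about (256,186), the bar pointing right with its red tab at (358,174), red-sided slots at (250,138) and (261,233), and pins near (217,153), (288,149), (224,223) and (294,214). The green look-alike is at (337,233), the jar at (425,142). I'll enlarge this area.

```bash
python3 - <<'E'
from h import *
im=cv2.imread('pics/top0.png')[120:250,190:375]
im=cv2.convertScaleAbs(im,alpha=1.3)
cv2.imwrite('pics/top0c.png',cv2.resize(im,None,fx=4.3,fy=4.3,interpolation=cv2.INTER_CUBIC))
E
```

```text
(no output)
```

View pics/top0c.png

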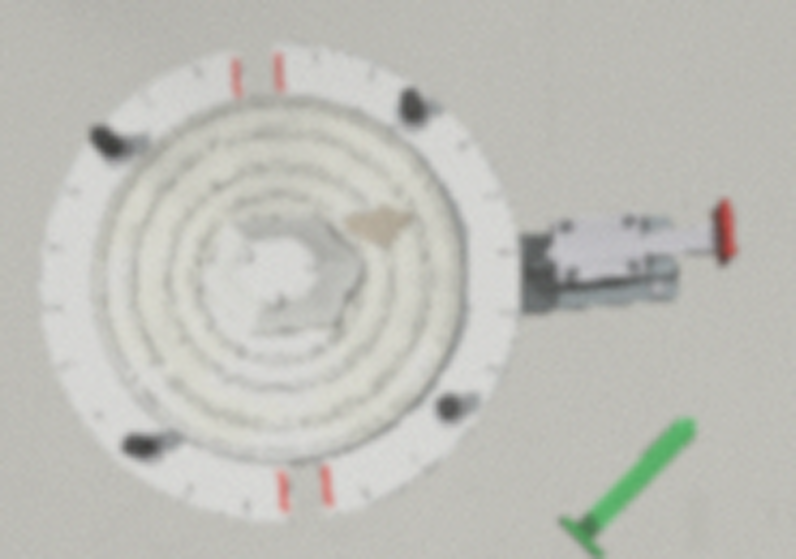

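The crop puts the slot centres at (258,76) and (306,490). The pin tops are at about (102,137), (410,100), (135,445) and (448,408), and the tab top is at about (730,232).

```bash
python3 - <<'E'
from h import *
c=load('top0')
P=lambda u,v,z: atz(c,190+(u+.5)/4.3-.5,120+(v+.5)/4.3-.5,z)
rim=np.array([P(42,285,.087),P(521,285,.087),P(280,522,.087),P(90,140,.087),P(90,430,.087),P(490,160,.087)])[:, :2]
A=np.c_[2*rim,np.ones(len(rim))];x=np.linalg.lstsq(A,(rim**2).sum(1),rcond=None)[0];print('rimfit',x[:2],np.sqrt(x[2]+x[:2]@x[:2]))
s1,s2=P(258,76,.087)[:2],P(306,490,.087)[:2]
C=(s1+s2)/2;print('slots',s1,s2,C,np.linalg.norm(s1-s2))
pins=np.array([P(*p,.132)[:2] for p in[(100,133),(412,97),(133,446),(447,410)]]);print('pins',pins,pins.mean(0))
C=pins.mean(0)*.5+.5*C
print('C',C)
t=P(730,232,.122)[:2];d=t-C;print('tab',t,np.linalg.norm(d),np.degrees(np.arctan2(*d[::-1])))
g=P(598,240,.095)[:2]
for n,q in [('guide',g),('s1',s1),('s2',s2)]+[('pin',p) for p in pins]:
  d=q-C;print(n,np.linalg.norm(d),np.degrees(np.arctan2(*d[::-1])))
for n,u,v,z in[('jar',419,150,0),('jartop',432,130,.153),('plb',411,200,.035)]:print(n,atz(c,u,v,z))
E
```

```text
rimfit [0.51546624 0.04638192] 0.12779619201374035
slots [0.62624443 0.05986212] [0.40407366 0.0337033 ] [0.51515904 0.04678271] 0.22370547189390733
pins [[ 0.58626571  0.13504048]
 [ 0.60451047 -0.02420842]
 [ 0.4264204   0.11659941]
 [ 0.44334269 -0.04135226]] [0.51513482 0.04651981]
C [0.51514693 0.04665126]
tab [ 0.53510725 -0.18835551] 0.23585291397858874 -85.14522970938263
guide 0.16945973880094664 -83.22180497999142
s1 0.11188021169043444 6.78133111727647
s2 0.11182540928692022 -173.35096403425496
pin 0.11344838571576078 51.179527058697296
pin 0.11404795662611499 -38.4122063837964
pin 0.11298293020335733 141.7492846277162
pin 0.1135802250221983 -129.2118545788807
jar [ 0.61275603 -0.35854208  0.        ]
jartop [ 0.62602049 -0.34537331  0.153     ]
plb [ 0.48260802 -0.32507553  0.035     ]
```

```bash
cat >> h.py <<'E'
C=np.array([.5151,.0466])
def need(p=None,yaw=None):
    "shift and turn in the tool frame to reach p with tool y at yaw deg"
    s=telemetry.read_state();T=R.from_rotvec(s['orientation']);M=T.as_matrix()
    y=np.degrees(np.arctan2(M[1,1],M[0,1]))
    print('t',s['t'],'pos',s['tool_pos'].round(4),'yaw',round(y,1),'F',s['force'].round(1),'open',round(s['opening'],4),'q6',round(s['q'][5],2))
    if p is not None: print('shift',(M.T@(np.array(p)-s['tool_pos'])).round(4))
    if yaw is not None:
        G=np.array([[0,np.cos(np.radians(yaw)),0],[0,np.sin(np.radians(yaw)),0],[-1,0,0]]);G[:,2]=np.cross(G[:,0],G[:,1])
        print('turn',(T.inv()*R.from_matrix(G)).as_rotvec().round(4))
    return s
def pol(r,a,z): return [C[0]+r*np.cos(np.radians(a)),C[1]+r*np.sin(np.radians(a)),z]
E
python3 -m inch '[[[0,0.029,-0.028,0,0,0,0],[0,0.029,-0.028,0,0,0,0],[0,0.029,-0.028,0,0,0,0],[0,0.029,-0.028,0,0,0,0],[0,0.029,-0.028,0,0,0,0],[0,0.029,-0.028,0,0,0,0],[0,0.029,-0.028,0,0,0,0],[0,0.029,-0.028,0,0,0,0],[0,0.029,-0.028,0,0,0,0],[0,0.029,-0.028,0,0,0,0],[0,0.029,-0.028,0,0,0,0],[0,0.029,-0.028,0,0,0,0],[0,0.029,-0.028,0,0,0,0]]]'
python3 -c "
from h import *
need(pol(.113,128,.236),51.6)"
```

```text
t: 1.4
tool_pos: [0.437, -0.0833, 0.2298]
orientation: [0.973, 1.354, -0.966]
force: [-0.2, -0.8, -0.3]
opening: 0.0009
t 1.4 pos [ 0.437  -0.0833  0.2298] yaw 18.5 F [-0.2 -0.8 -0.3] open 0.0009 q6 0.94
shift [-0.0043  0.0777 -0.205 ]
turn [-0.5773 -0.0103 -0.0011]
```

```bash
python3 -m inch '[[[0,0,-0.02,-0.145,0,0,0],[0,0,-0.02,-0.145,0,0,0],[0,0,-0.02,-0.145,0,0,0],[0,0,-0.02,-0.145,0,0,0]]]'
python3 -c "
from h import *
need(pol(.113,128,.2),51.6)"
```

```text
t: 1.8
tool_pos: [0.3959, -0.0093, 0.2288]
orientation: [0.515, 1.522, -0.503]
force: [0.4, -0.1, 0.0]
opening: 0.0005
t 1.8 pos [ 0.3959 -0.0093  0.2288] yaw 52.8 F [ 0.4 -0.1  0. ] open 0.0005 q6 0.49
shift [ 0.03    0.1453 -0.0477]
turn [ 0.0209 -0.0131 -0.0037]
```

```bash
python3 -m inch '[[[0,0.036,-0.012,0,0,0,0],[0,0.036,-0.012,0,0,0,0],[0,0.036,-0.012,0,0,0,0],[0,0.036,-0.012,0,0,0,0],[0.02,0,0,0,0,0,0],[0,0,0,0.02,-0.01,0,0]]]'
python3 -c "
from h import *
need(pol(.113,128,.122),51.6)
snap('side','side1');snap('wrist','w1')
a=cv2.imread('pics/side1.png')[130:310,200:400];b=cv2.imread('pics/w1.png')
cv2.imwrite('pics/s1c.png',np.hstack([cv2.resize(a,(444,400),interpolation=cv2.INTER_CUBIC),cv2.resize(b[:,142:498],(356,400))]))
"
```

```text
t: 2.4
tool_pos: [0.4422, 0.1423, 0.2081]
orientation: [0.52, 1.511, -0.514]
force: [1.0, -0.2, 0.3]
opening: 0.0005
t 2.4 pos [0.4422 0.1423 0.2081] yaw 52.1 F [ 1.  -0.2  0.3] open 0.0005 q6 0.86
shift [ 0.0861 -0.0035  0.007 ]
turn [ 0.0095 -0.0035 -0.0027]
```

View pics/s1c.png

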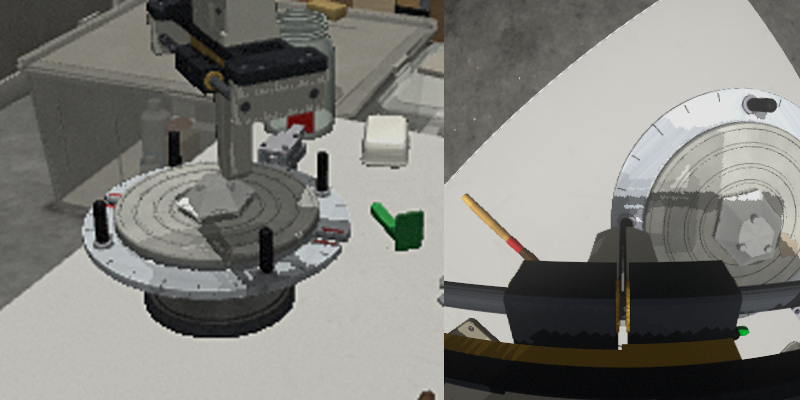

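The side crop shows the shut fingers above the wheel and the near pin at about (265,245). In the wrist view that pin is directly ahead of the jaws, at about (627,222). Next I descend behind the pin.

```bash
python3 -m inch '[[[0.02,-0.002,0.004,0,0,0,0],[0.02,0,0.003,0,0,0,0],[0.02,0,0,0,0,0,0],[0.014,0,0,0,0,0,0],[0.008,0,0,0,0,0,0],[0,0,0,0,0,0,0]]]'
python3 -c "
from h import *
need(pol(.113,130,.122),51.6)
"
```

```text
t: 3.1
tool_pos: [0.452, 0.133, 0.1334]
orientation: [0.531, 1.495, -0.515]
force: [-0.5, -0.2, 0.6]
opening: 0.0005
t 3.1 pos [0.452  0.133  0.1334] yaw 51.7 F [-0.5 -0.2  0.6] open 0.0005 q6 0.84
shift [ 0.0112 -0.0059 -0.0076]
turn [ 0.0014  0.0071 -0.0133]
```

```bash
python3 -m inch '[[[0.011,-0.004,-0.004,0,0,0,0],[0.004,-0.004,-0.002,0,0,0,0],[0,-0.006,0,-0.05,0,0,0],[0,-0.006,0,-0.05,0,0,0],[0,-0.006,0,-0.05,0,0,0]]]'
python3 -c "
from h import *
s=need(pol(.113,140,.122),65)
d=s['tool_pos'][:2]-C;print(np.linalg.norm(d),np.degrees(np.arctan2(d[1],d[0])))
"
```

```text
t: 3.6
tool_pos: [0.4319, 0.1159, 0.1189]
orientation: [0.411, 1.518, -0.393]
force: [-0.3, 0.5, -0.3]
opening: 0.0002
t 3.6 pos [0.4319 0.1159 0.1189] yaw 60.6 F [-0.3  0.5 -0.3] open 0.0002 q6 0.66
shift [-0.0032  0.0013 -0.0046]
turn [-0.0775  0.0122 -0.0143]
0.10824604954551115 140.21606054952497
```

```bash
python3 -m inch '[[[-0.003,-0.007,-0.001,-0.07,0,0,0],[-0.001,-0.007,-0.001,-0.07,0,-0.01,0],[0,-0.008,-0.001,-0.07,0,0,0],[0,-0.008,-0.001,-0.07,0,0,0],[0,-0.008,0,-0.07,0,0,0],[0,-0.008,0,-0.07,0,0,0],[0,-0.008,0,-0.07,0,0,0],[0,-0.008,0,-0.07,0,0,0]]]'
python3 -c "
from h import *
s=need(pol(.113,140,.122),65)
d=s['tool_pos'][:2]-C;print(np.linalg.norm(d),np.degrees(np.arctan2(d[1],d[0])))
"
```

```text
t: 4.4
tool_pos: [0.4107, 0.0571, 0.1243]
orientation: [-0.058, 1.552, 0.055]
force: [0.1, -0.8, 0.5]
opening: 0.0009
t 4.4 pos [0.4107 0.0571 0.1243] yaw 94.1 F [ 0.1 -0.8  0.5] open 0.0009 q6 -0.06
shift [0.0025 0.0607 0.0222]
turn [ 0.5084  0.0179 -0.0025]
0.10488679628951161 174.27213832518242
```

```bash
python3 -m inch '[[[0,-0.008,-0.003,-0.05,0,0,0],[0,-0.008,-0.003,-0.05,0,0,0],[0,-0.008,-0.002,-0.05,0,0,0],[0,-0.008,-0.002,-0.06,0,0,0],[0,-0.007,-0.001,-0.06,0,0,0],[0,-0.005,0,-0.06,0,0,0],[0,-0.003,0,-0.02,0,0,0]]]'
python3 -c "
from h import *
s=need(pol(.113,140,.122),65)
d=s['tool_pos'][:2]-C;print(np.linalg.norm(d),np.degrees(np.arctan2(d[1],d[0])))
snap('top','top2')
im=cv2.imread('pics/top2.png')[120:250,190:375]
im=cv2.convertScaleAbs(im,alpha=1.3)
cv2.imwrite('pics/top2c.png',cv2.resize(im,None,fx=4.3,fy=4.3,interpolation=cv2.INTER_CUBIC))
"
```

```text
t: 5.1
tool_pos: [0.4091, 0.0077, 0.1261]
orientation: [-0.348, 1.52, 0.34]
force: [-1.3, 0.2, 0.4]
opening: 0.0007
t 5.1 pos [0.4091 0.0077 0.1261] yaw 115.2 F [-1.3  0.2  0.4] open 0.0007 q6 -0.55
shift [0.0044 0.0926 0.065 ]
turn [8.763e-01 2.430e-02 6.000e-04]
0.11293958028855478 -159.86732092264148
```

View pics/top2c.png

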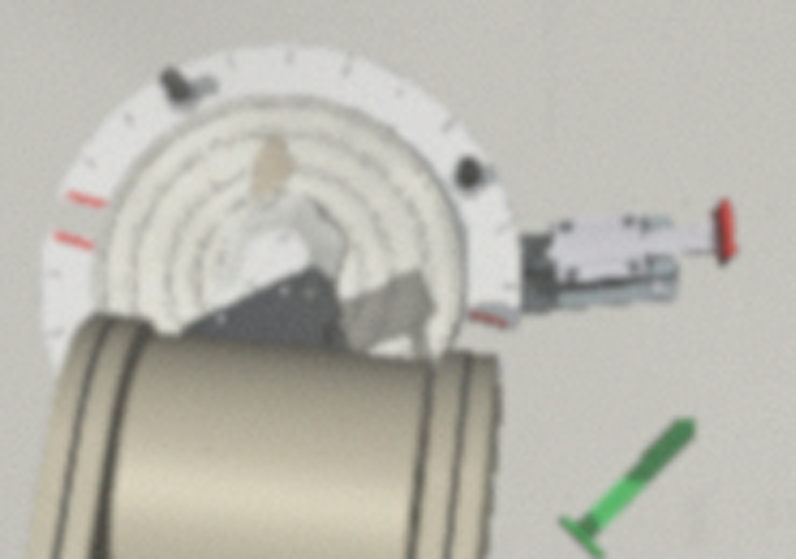

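The top crop shows a slot's red marks at (87,199) and (74,241), pins at (173,78) and (470,170), and the other slot's nearer mark at (490,320), close to the bar.

```bash
python3 - <<'E'
from h import *
c=load('top2')
P=lambda u,v,z: atz(c,190+(u+.5)/4.3-.5,120+(v+.5)/4.3-.5,z)[:2]
for n,p,z,o in[('slot',(80.5,220),.087,180),('pinA',(172,76),.132,45),('pinB',(470,168),.132,-45)]:
  d=P(*p,z)-C;a=np.degrees(np.arctan2(d[1],d[0]));print(n,np.linalg.norm(d),a)
c=load('top0')
for n,p in[('tab',(730,232)),]:
  d=P(*p,.122)-C;print(n,np.degrees(np.arctan2(d[1],d[0])))
# guide cover corners (screws) z .097: 4 screws
sc=[P(*p,.097) for p in[(565,227),(629,222),(571,273),(633,269)]]
m=np.mean(sc,0)-C;print('screws',np.linalg.norm(m),np.degrees(np.arctan2(m[1],m[0])))
d=(sc[1]-sc[0]+sc[3]-sc[2]);print('guide dir',np.degrees(np.arctan2(d[1],d[0])))
E
```

```text
slot 0.112192586773367 72.71597735136434
pinA 0.11338175247866054 27.351210226925822
pinB 0.11319989539549984 -62.47383939396948
tab -85.13281342344361
screws 0.1695584764868136 -84.71395391007333
guide dir -86.18067633213359
```

```bash
python3 -m inch '[[[0,-0.007,-0.001,-0.05,0,0,0],[0,-0.007,-0.001,-0.06,0,0,0],[0,-0.007,-0.001,-0.06,0,0,0],[0,-0.006,-0.001,-0.06,0,0,0],[0,-0.004,0,-0.04,0,0,0],[0,-0.003,0,-0.02,0,0,0],[0,-0.002,0,-0.02,0,0,0],[0,-0.001,0,0,0,0,0]]]'
python3 -c "
from h import *
s=need(pol(.113,222.5,.125),132.5)
d=s['tool_pos'][:2]-C;print(np.linalg.norm(d),np.degrees(np.arctan2(d[1],d[0]))%360)
"
```

```text
t: 5.95
tool_pos: [0.4255, -0.0255, 0.1277]
orientation: [-0.6, 1.463, 0.584]
force: [0.3, 0.2, -1.0]
opening: 0.0002
t 5.95 pos [ 0.4255 -0.0255  0.1277] yaw 133.5 F [ 0.3  0.2 -1. ] open 0.0002 q6 -0.94
shift [ 0.0029 -0.0073  0.0016]
turn [0.0178 0.0195 0.0186]
0.11499122493074129 218.85083592288007
```

```bash
python3 -m inch '[[[0,-0.003,0,-0.02,0,0,0],[0,-0.003,0,-0.02,0,0,0],[0,-0.002,0,-0.02,0,0,0],[0,-0.001,0,0,0,0,0],[0,0,0,0,0,0,0]]]'
python3 -c "
from h import *
s=need(pol(.113,222.5,.125),132.5)
d=s['tool_pos'][:2]-C;print(np.linalg.norm(d),np.degrees(np.arctan2(d[1],d[0]))%360)
snap('top','top3')
im=cv2.imread('pics/top3.png')[120:250,190:375]
im=cv2.convertScaleAbs(im,alpha=1.3)
cv2.imwrite('pics/top3c.png',cv2.resize(im,None,fx=4.3,fy=4.3,interpolation=cv2.INTER_CUBIC))
"
```

```text
t: 6.45
tool_pos: [0.4324, -0.0322, 0.1279]
orientation: [-0.65, 1.448, 0.632]
force: [-0.7, -0.2, -0.1]
opening: 0.0004
t 6.45 pos [ 0.4324 -0.0322  0.1279] yaw 137.2 F [-0.7 -0.2 -0.1] open 0.0004 q6 -1.02
shift [0.0029 0.0022 0.0014]
turn [0.0819 0.0189 0.0192]
0.11425053789292515 223.63032871230297
```

View pics/top3c.png

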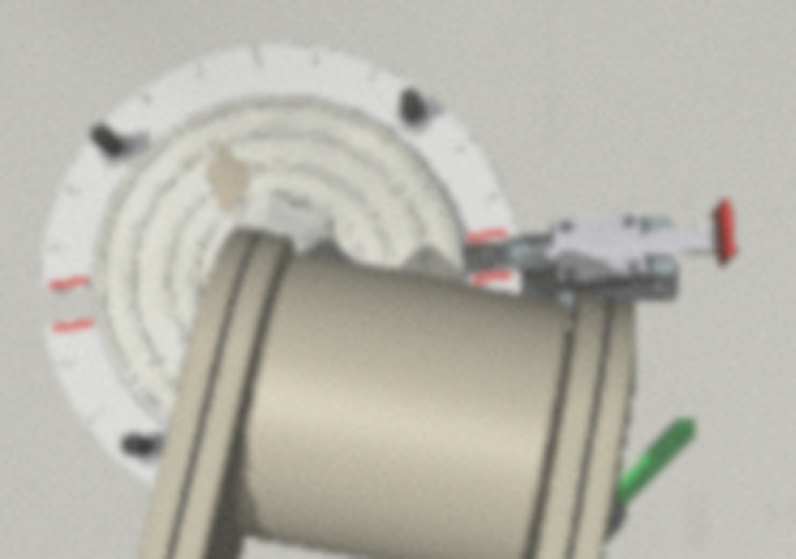

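The slots are now at about (71,304) and (490,257), with the bar-side slot in line with the bar to the eye. I'll put numbers on it.

```bash
python3 - <<'E'
from h import *
c=load('top3')
P=lambda u,v,z: atz(c,190+(u+.5)/4.3-.5,120+(v+.5)/4.3-.5,z)[:2]
for n,p,z in[('slot',(71,304.5),.087),('slot',(490,257),.087),('pinA',(101,134),.132),('pinB',(412,98),.132),('pin',(134,446),.132)]:
  d=P(*p,z)-C;a=np.degrees(np.arctan2(d[1],d[0]));print(n,np.linalg.norm(d),a)
s1,s2=P(71,304.5,.087),P(490,257,.087);d=s2-s1;print(np.degrees(np.arctan2(d[1],d[0])))
u=[np.cos(np.radians(-85)),np.sin(np.radians(-85))]
s=need([C[0]+.262*u[0],C[1]+.262*u[1],.2],95)
E
```

```text
slot 0.11217358687305884 96.09449581193984
slot 0.11148759843382669 -83.65937644798329
pinA 0.11279123303747562 51.21940180147806
pinB 0.11364248942162067 -38.54027342404957
pin 0.11267168544387171 141.9151489597761
-83.7828177662671
t 6.5 pos [ 0.4324 -0.0322  0.1279] yaw 137.2 F [ 0.1 -0.3 -0. ] open 0.0006 q6 -1.02
shift [-0.0692 -0.2027 -0.0607]
turn [0.7365 0.0246 0.0124]
```

The disc sits about 1.3° (under 3 mm at the rim) past the bar line, inside the nose's 4 mm pull-in. I'll back off, lift, turn and go round to the tab.

```bash
python3 -m inch '[[[0,0.008,0,0,0,0,0],[0,0.006,0,0,0,0,0],[-0.03,0,0,0,0,0,0],[-0.03,0,0,0,0,0,0],[-0.025,0,0,0,0,0,0],[0,-0.03,0,0.147,0,0,0],[0,-0.03,0,0.147,0,0,0],[0,-0.03,0,0.147,0,0,0],[0,-0.03,0,0.147,0,0,0],[0,-0.03,0,0.147,0,0,0]]]'
python3 -c "
from h import *
s=need(pol(.275,-85,.2),95)
"
```

```text
t: 7.5
tool_pos: [0.4912, -0.1457, 0.2182]
orientation: [-0.059, 1.542, 0.059]
force: [0.1, -0.8, -0.1]
opening: 0.0002
t 7.5 pos [ 0.4912 -0.1457  0.2182] yaw 94.3 F [ 0.1 -0.8 -0.1] open 0.0002 q6 -0.47
shift [ 0.0195 -0.085   0.041 ]
turn [-0.0114  0.0281  0.0012]
```

```bash
python3 -m inch '[[[0,-0.03,0.014,0,0,0,0],[0,-0.03,0.014,-0.01,0.02,0,0],[0,-0.02,0.012,0,0,0,0],[0.025,0,0,0,0,0,0],[0.02,0,0,0,0,0,0],[0,0,0,0,0,0,0]]]'
python3 -c "
from h import *
s=need(pol(.262,-85,.112),95)
snap('side','s4');snap('wrist','w4')
a=cv2.imread('pics/s4.png')[130:270,230:385];b=cv2.imread('pics/w4.png')
cv2.imwrite('pics/s4c.png',np.hstack([cv2.resize(a,(443,400),interpolation=cv2.INTER_CUBIC),cv2.resize(b[:,142:498],(356,400))]))
"
```

```text
t: 8.1
tool_pos: [0.5384, -0.227, 0.1738]
orientation: [-0.061, 1.562, 0.059]
force: [0.1, 0.7, 1.1]
opening: 0.0005
t 8.1 pos [ 0.5384 -0.227   0.1738] yaw 94.4 F [0.1 0.7 1.1] open 0.0005 q6 -0.57
shift [ 0.0618  0.0127 -0.    ]
turn [-0.0109  0.0083  0.0022]
```

View pics/s4c.png

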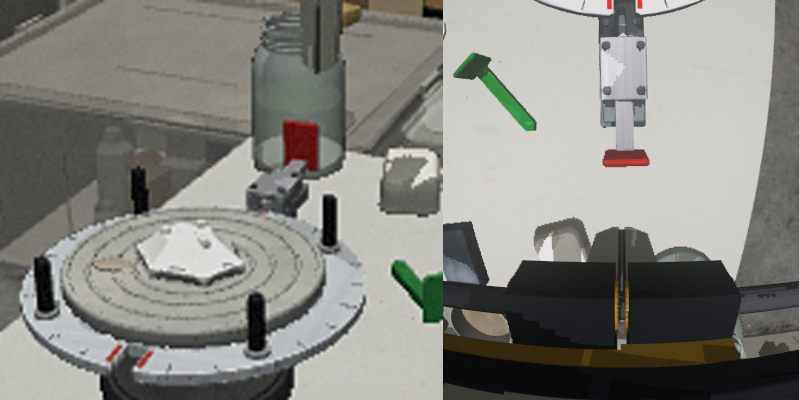

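The wrist view shows the tab (626,158) ahead of the fingers, and the slot's red marks (about 609 and 638, row 3) on either side of the bar line. Now I descend and push gently.

```bash
python3 -m inch '[[[0.025,0,0,0,0,0,0],[0.025,0,0,0,0,0,0],[0.01,0,0,0,0,0,0],[0.006,0,0,0,0,0,0],[0,0.006,0,0,0,0,0],[0,0.006,0,0,0,0,0],[0,0.006,0,0,0,0,0],[0,0.005,0,0,0,0,0]]]'
python3 -c "
from h import *
s=need(pol(.21,-85,.112),95)
d=s['tool_pos'][:2]-C;print(np.linalg.norm(d),np.degrees(np.arctan2(d[1],d[0])))
"
```

```text
t: 9.0
tool_pos: [0.5441, -0.204, 0.1213]
orientation: [-0.07, 1.544, 0.052]
force: [0.3, 0.7, 0.5]
opening: 0.0009
t 9.0 pos [ 0.5441 -0.204   0.1213] yaw 94.5 F [0.3 0.7 0.5] open 0.0009 q6 -0.53
shift [ 0.0086  0.0422 -0.0077]
turn [-0.009   0.0253  0.0124]
0.2522988024895475 -83.39185202035367
```

```bash
python3 -m inch '[[[0.006,0,-0.006,0,0.02,0.01,0],[0.003,0.002,-0.002,0,0,0,0],[0,0.005,0,0,0,0,0],[0,0.005,0,0,0,0,0],[0,0.004,0,0,0,0,0]]]'
python3 -c "
from h import *
s=need(pol(.21,-85,.112),95)
d=s['tool_pos'][:2]-C;print(np.linalg.norm(d),np.degrees(np.arctan2(d[1],d[0])))
"
```

```text
t: 9.5
tool_pos: [0.5348, -0.188, 0.1127]
orientation: [-0.064, 1.565, 0.059]
force: [0.3, -1.2, 0.4]
opening: 0.0006
t 9.5 pos [ 0.5348 -0.188   0.1127] yaw 94.5 F [ 0.3 -1.2  0.4] open 0.0006 q6 -0.51
shift [0.0006 0.0255 0.0006]
turn [-0.0088  0.005   0.0033]
0.23547906399394347 -85.1904467343973
```

```bash
python3 -m inch '[[[0,0.004,0,0,0,0,0],[0,0.004,0,0,0,0,0],[0,0.004,0,0,0,0,0]]]'; python3 -m inch '[[[0,0.004,0,0,0,0,0],[0,0.004,0,0,0,0,0],[0,0.003,0,0,0,0,0]]]'
python3 -c "
from h import *
s=need(pol(.2075,-85,.112),95)
d=s['tool_pos'][:2]-C;print(np.linalg.norm(d),np.degrees(np.arctan2(d[1],d[0])))
"
```

```text
t: 9.8
tool_pos: [0.5338, -0.175, 0.1127]
orientation: [-0.064, 1.565, 0.059]
force: [-0.7, -1.8, -0.3]
opening: 0.0003
t: 10.1
tool_pos: [0.5329, -0.163, 0.1128]
orientation: [-0.064, 1.565, 0.059]
force: [-1.0, -0.9, 0.5]
opening: 0.0004
t 10.1 pos [ 0.5329 -0.163   0.1128] yaw 94.5 F [-1.  -0.9  0.5] open 0.0004 q6 -0.47
shift [0.0008 0.0028 0.0005]
turn [-0.0086  0.0052  0.0037]
0.2103386926699382 -85.13853851585533
```

Nothing jams, and the nose is entering the slot. I push on gently until it stops.

```bash
python3 -m inch '[[[0,0.002,0,0,0,0,0],[0,0.002,0,0,0,0,0]]]';python3 -m inch '[[[0,0.002,0,0,0,0,0]]]'; python3 -m inch '[[[0,0.002,0,0,0,0,0],[0,0.001,0,0,0,0,0]]]'
```

```text
t: 10.3
tool_pos: [0.5329, -0.1605, 0.1133]
orientation: [-0.068, 1.564, 0.056]
force: [0.4, -15.3, -1.0]
opening: 0.0006
t: 10.4
tool_pos: [0.5329, -0.1605, 0.1136]
orientation: [-0.07, 1.563, 0.053]
force: [0.5, -10.7, -2.0]
opening: 0.0005
t: 10.6
tool_pos: [0.5329, -0.1606, 0.1137]
orientation: [-0.074, 1.562, 0.048]
force: [0.9, -5.0, -1.1]
opening: 0.0002
```

The bar stopped hard at TCP r of about 208 mm, where home was expected. I back away, lift and check.

```bash
python3 -m inch '[[[0,-0.01,0,0,0,0,0],[0,-0.02,0,0,0,0,0],[0,-0.03,0,0,0,0,0],[-0.03,-0.01,0,0,0,0,0],[-0.03,0,0,0,0,0,0],[-0.03,0,0,0,0,0,0],[0,0,0,0,0,0,0]]]'
python3 -c "
from h import *
snap('side','s5');snap('wrist','w5');snap('top','t5')
a=cv2.imread('pics/s5.png')[130:270,230:385];b=cv2.imread('pics/w5.png')
cv2.imwrite('pics/s5c.png',np.hstack([cv2.resize(a,(443,400),interpolation=cv2.INTER_CUBIC),cv2.resize(b[0:200,230:410],(356,400),interpolation=cv2.INTER_CUBIC)]))
im=cv2.imread('pics/t5.png')[120:250,190:375]
im=cv2.convertScaleAbs(im,alpha=1.3)
cv2.imwrite('pics/t5c.png',cv2.resize(im,None,fx=4.3,fy=4.3,interpolation=cv2.INTER_CUBIC))
"
```

```text
t: 11.3
tool_pos: [0.5363, -0.2327, 0.2053]
orientation: [-0.07, 1.566, 0.052]
force: [0.4, -0.1, 0.9]
opening: 0.0004
```

View pics/s5c.png

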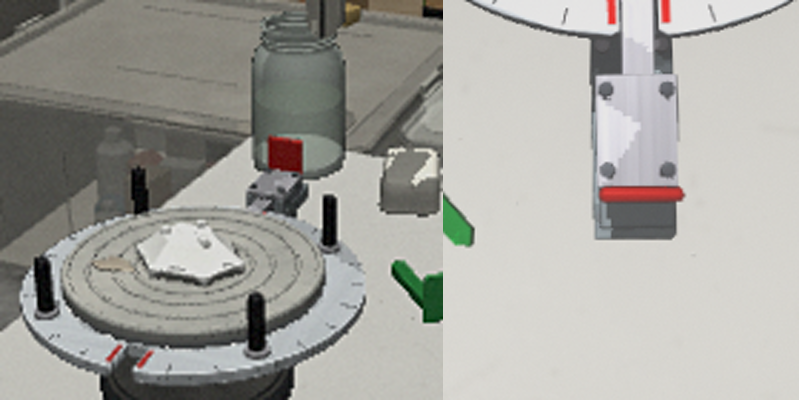

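View pics/t5c.png

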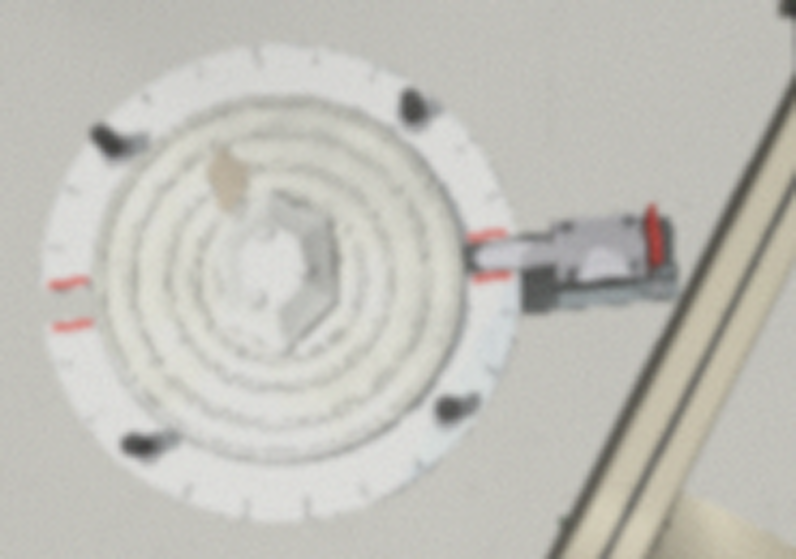

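The wrist view shows the tab (642,194) flush on the guide's end, with the bar running between the slot's red marks (611 and 667). The top view shows the nose deep in the slot at (478,257). The casting is still centred on the wheel, turned with it, and the arm is clear.

```bash
python3 -c "
from h import *
print(workorder.close_job())"
```

```text
the job is handed in; nothing more can be done
None
```

The wheel is locked and the job is handed in, at about 11.5 s of the 51 s allowed. The hand-in call gives no verdict.

- **Turning the wheel:** With the gripper shut, I pushed one pin about 90° counter-clockwise. By my measurement the slot stopped about 1.3° past the bar line, under 3 mm at the rim. I left that for the nose to draw in, which it can do within about 4 mm.
- **Pushing the bar:** I pushed the red tab in until it stopped hard. The push took about 1–2 N on the way and the highest reading was 15 N at the stop. The fingers stopped within 1 mm of the expected home position.
- **Last checks:** In the wrist and top views the tab is flush on the guide's end and the nose is deep in the slot between the red marks. The casting is still centred and turned with the wheel. The jar, plaster block and green look-alike looked undisturbed where the last views showed them. The sanding block and loose tools were not in those views, but the arm worked well clear of them. No check failed.

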